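# Unlock the tilt-out snorkel bin with its push-and-turn key

### The arm

A 6-joint arm with a two-finger parallel gripper is mounted at the origin on the work surface. World frame = base frame: x ahead of the robot, y to its left, z up, the work surface at z = 0. Lengths are in mm, angles in rad, forces in N, time in s.
With the tool pointing down it reaches from about 350 to 975 mm from the base axis. Payload 7.1 kg.
Tool frame: the origin (TCP) lies on the front face of the gripper's body, between the roots of the fingers; the fingertips stand 80 mm ahead of it and the grasp point (between the pads) lies 61 mm ahead of it (env.tips_ahead is the distance from the TCP to the fingertips, in mm); z points along the fingers, y is the direction in which the jaws open and shut (so a half turn about z gives the same grasp; the last joint's range is limited). The gripper opens to 88 mm and grips with 3 to 60 N. Pads are 20 mm wide; open, the fingers measure 115 mm over their backs; the gripper's body (75 mm by 178 mm) begins 61 mm behind the grasp point.
Start: joints at [-1.151, 0.423, 1.63, -0, 1.089, -0.019], TCP at [265.548, -565.765, 302.675] pointing down, gripper open.
Joint ranges: [-3, 3], [-0.9, 2.11], [0.09, 2.58], [-1.31, 4.45], [0.11, 2.69], [-2.54, 2.54]. Speed limits (rad/s): [2.39, 2.39, 3.01, 3.14, 3.14, 3.14].

### API

Orientations are given as a unit quaternion [x, y, z, w].
In Python, from station import env, set_gripper, viewer, workorder gives the robot as it stands. Calls block until the motion is done:
- env.reach(position, orientation): joint-space move of the TCP to a pose.
- env.move_l(position, rot=None, rate=150, f_stop=None): straight line of the TCP; rot=None keeps the orientation; rate is the mean speed in mm/s. With f_stop (N) it stops when the force on the tool has changed by that much, and returns True; else False.
- env.move_joints(angles): joint-space move.
- set_gripper(opening): finger opening in mm; the grip force is fixed at half the most; returns when the fingers have stopped.
- env.hold(seconds).
- env.ik(position, orientation): joint angles nearest the present ones, or None.
- env.read_state(): the state.
- viewer.camera(name): name is "side" or "top" or "wrist"; returns the picture (480x640x3 uint8, blue, green, red); there is no depth.
- viewer.camera_params(name): a dict with "fx", "fy", "cx", "cy" (pixels), "pose" (4x4, takes a point from camera to world coordinates); the wrist camera has in their place "tool_from_camera" (4x4, takes a point from camera to tool coordinates, whose origin is the TCP and whose axes are the flange's). Camera axes: x right, y up, looking along -z (the intrinsics and any distortion apply to the point x, -y, -z); pixel columns grow to the right and rows downward; lengths in mm; the calibration is good to about 2 mm. A picture is of the moment at which its call begins: read the wrist's pose just before it. camera_params takes no time and is no camera call.
A pose or a line that the arm cannot do raises env.IKError and nothing moves.
- workorder.sign_off(): hands the job in, once; it reports no verdict.
The state is a dict: "time_s": time; "qpos": joint angles; "dq": joint speeds; "tau": joint torques, N m; "tool_pos": TCP position; "orientation": TCP orientation; "force": force on the tool from outside, world axes, zero at the start; "wrist_torque": the same for the moment, N m; "width": finger opening in mm.
Only numpy, scipy, OpenCV 4.12 (cv2) and the standard library are available. Lean on these libraries where they do the work, as an engineer would, in place of code of your own. Each camera call takes 0.05 s, during which the arm holds its last target.

### The job

Take the orange-handled key out of its wooden block and put it in the brass lock on the cabinet top: feel gently for the angle at which the blade drops into the hidden keyway, push it fully home, and keep it down while you turn it clockwise until the bolt lets go and the bin tilts open by itself. Leave the key down in the lock with the bin open, never force the key, and leave everything else where it is.

Things in the scene. Friction and masses are not known exactly. Their poses are not given: they have to be found in the camera images.
- key_bow (a point): Centre of the key's orange handle, an upright plate 44 mm wide (key x), 12 mm thick (key y), 36 mm tall (z). Pinch it across the 12 mm; its flat faces are the +y and -y sides. z runs up the shank to the handle. At the start the key hangs upright in its block, the handle's underside resting on the block's top. A half turn about z changes nothing. Whole key 90 mm tall, about 90 g.
- key_shank (a point): Middle of the key's round steel shank, 18 mm in diameter and 40 mm long, 38 mm below the centre of the handle; same axes.
- key_tip (a point): Tip of the key's flat steel blade, on the shank's axis, 72 mm below the centre of the handle; same axes. The blade is 18 mm wide (key x), 4 mm thick (key y), 14 mm long below the shank.
- lock_mouth (a point): Centre of the lock's mouth, on its vertical axis, 28 mm above the cabinet top (188 mm above the table). Axes as the cabinet's: x from the cabinet's front to its back, z up. A fixed brass collar 48 mm across; a funnel narrows from 32 mm at the mouth to a round bore of 19.6 mm, 8 mm down. A black seal hides the bore and gives no resistance. Over 50 N on the key, all contacts added up, damages it.
- lock_rest (a point): On the axis 28 mm below the mouth, where a misaligned key tip stops on the rotating plug (pressing it there with 30 N or more damages the lock). The plug's slot (5.4 x 21 mm) starts with its long way turned from the cabinet's x by an unknown -0.6 to 0.95 rad, clockwise from above: only felt. Within about 0.1 rad of it or its half turn the blade drops in. The plug stays where left.
- lock_home (a point): Point on the lock's axis 42 mm below the mouth: the tip of a key fully home, on a hard stop. From 34 mm on a spring resists (4 to 7 N). Only with the tip 40 mm down or deeper can the plug turn past 1.1 rad clockwise from the cabinet's x; at about 1.4 the bolt lets go, at 1.6 it stops. Past 1.25 it keeps the spring down by itself. Turning takes about 0.1 N m.
- key_block: Fixed brown wooden block, 60 x 60 mm and 120 mm tall, that holds the key; a square hole 21 mm wide, open to the top, takes shank and blade. Origin at the centre of its underside.
- cabinet: Low white and birch cabinet, 220 mm deep (x) by 340 mm wide (y) by 160 mm tall, fixed; origin at the centre of its underside, front (with the bin) towards -x. The lock stands on its top, 30 mm in front of the centre (x = -0.03, y = 0 in this frame).
- bin (a joint): Tilt of the birch bin in the cabinet's front, about its lower edge, in rad: 0 shut and bolted; when the bolt lets go a spring tilts it out by itself towards the cabinet's front to 0.32, in about a second. Its upper edge then stands some 45 mm out.
- bin_rim (a point): Middle of the upper outer edge of the bin's front (bin shut: 146 mm above the table, at the cabinet's front face).
- sun_bottle: Orange bottle, 60 mm across, 150 mm tall, standing loose on the table; origin at the centre of its underside. Leave alone.
- mask_box: Clear mask box, 194 x 109 x 80 mm, loose on the table; origin at the centre of its underside. Leave alone.
- dive_light: Black rubber dive light lying along its x, 145 mm long, 48 mm thick, loose on the table; origin on the table beneath its middle. Leave alone.
- shell_dish: White ceramic shell dish, about 85 x 125 mm, 26 mm tall, loose on the cabinet top; origin on its underside. Leave alone.
- fin_buckle: Blue plastic fin buckle, 50 x 40 x 12 mm, loose on the cabinet top; origin on its underside. Leave alone.
- wax_tin: Aluminium tin, 64 mm across, 22 mm tall, loose on the table; origin at the centre of its underside. Leave alone.
Things that resemble listed ones, but are neither listed nor needed, are in the scene too. Of the things that look like the part that bears key_bow, the smaller one is meant.

How it is judged (in metres and radians):
On the way, in this order (a step that is already met when the one before it is completed fails the run):
1. the key is pushed fully home in the lock (z of key_tip in the frame of lock_mouth below -0.039 m and horizontal distance between key_tip and lock_mouth below 0.004 m), for 0.1 s.
2. the bolt has let go and the bin has tilted open (value of joint bin above 0.25 rad), for 0.1 s.
At the end, for the whole second after the job is handed in: The bin is tilted out by more than 0.25 rad, and the key stands released and at rest in the lock, its tip more than 36 mm below the lock's mouth, within 4 mm of the lock's axis, less than 0.2 rad from upright (value of joint bin above 0.25 rad and z of key_tip in the frame of lock_mouth below -0.036 m and horizontal distance between key_tip and lock_mouth below 0.004 m and angle between key_tip's own z axis and vertical below 0.2 rad and linear speed of key below 0.02 m/s); the robot touches nothing.
It fails at once if a key that has not dropped into the keyway is pressed on the plug with more than 16 N on either side of the slot (about 30 N in all) ((contact force between key and plug_c0 above 16 N or contact force between key and plug_c2 above 16 N) and z of key_tip in the frame of lock_mouth above -0.031 m).
It fails at once if the key bears on the lock or cabinet with more than 50 N, all contacts added up (contact force between key and cabinet above 50 N).
It fails at once if the arm or fingers press on the cabinet or its bin with more than 25 N (contact force between any of the arm, the fingers and cabinet above 25 N).
It fails at once if a bystander is moved by more than 30 mm (distance of any of sun_bottle, mask_box, dive_light, shell_dish, fin_buckle, wax_tin from where it was at the start of the episode above 0.03 m).
It also fails if it takes over 67 s, if anything falls off the work surface, if the arm or the gripper's body presses on something with over 40 N, if the wrist force passes 120 N, or if a joint passes its speed limit or range.

## Working session

There is one attempt and no reset: what is moved stays moved. The work goes in short steps, each a Python script; the robot and the scene stay as the last script left them, time stands still between calls to the robot, and variables do not carry over. Pictures are saved under pics/ and viewed, and the job is handed in when it is done.

```bash
ls; mkdir -p pics
python3 - <<'E'
from station import env,viewer
import cv2,numpy as np
np.set_printoptions(precision=4,suppress=True)
print(env.read_state())
for n in ["side","top","wrist"]:
    cv2.imwrite(f"pics/a_{n}.png",viewer.camera(n)); print(n,viewer.camera_params(n))
E
```

```text
pics
{'time_s': 0.0, 'qpos': array([-1.151 ,  0.4238,  1.6307, -0.    ,  1.0886, -0.019 ]), 'dq': array([ 0.0004, -0.0015, -0.0018, -0.0011, -0.0009, -0.0009]), 'tau': array([ -0.0018, -54.4632, -27.3669,   0.0645,   0.0228,  -0.0001]), 'tool_pos': array([ 265.3767, -565.3946,  301.9204]), 'orientation': array([ 0.976 ,  0.2176, -0.0002, -0.0007]), 'force': array([-0.0146,  0.527 , -0.6134]), 'wrist_torque': array([-0.0009,  0.032 ,  0.0288]), 'width': 87.75781332839266}
side {'fx': 491.45065332771463, 'fy': 491.45065332771463, 'cx': 316.8890175963455, 'cy': 240.99181784172322, 'pose': array([[ -0.9944,   0.0762,  -0.073 , 452.4546],
       [ -0.1028,  -0.5429,   0.8335, 987.0379],
       [  0.0239,   0.8364,   0.5477, 764.7727],
       [  0.    ,   0.    ,   0.    ,   1.    ]])}
top {'fx': 478.9241898198343, 'fy': 478.9241898198343, 'cx': 314.16501924969265, 'cy': 239.63580479615356, 'pose': array([[  -0.036 ,    0.9731,   -0.2277,  269.7932],
       [  -0.9993,   -0.0366,    0.0014,   46.0817],
       [  -0.007 ,    0.2276,    0.9737, 1375.4564],
       [   0.    ,    0.    ,    0.    ,    1.    ]])}
wrist {'fx': 335.2779166241093, 'fy': 335.2779166241093, 'cx': 320.7435061447983, 'cy': 240.31632367471983, 'tool_from_camera': array([[ -0.0006,   0.9566,   0.2914,  80.7623],
       [  1.    ,   0.0006,   0.0002,   0.8867],
       [  0.    ,   0.2914,  -0.9566, -81.479 ],
       [  0.    ,   0.    ,   0.    ,   1.    ]])}
```

View pics/a_side.png

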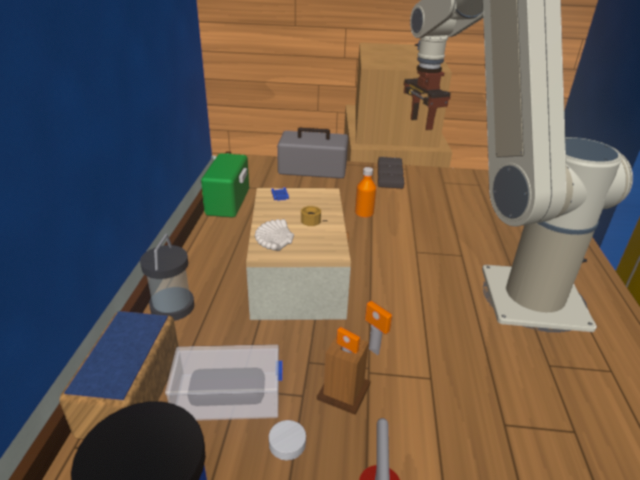

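View pics/a_top.png

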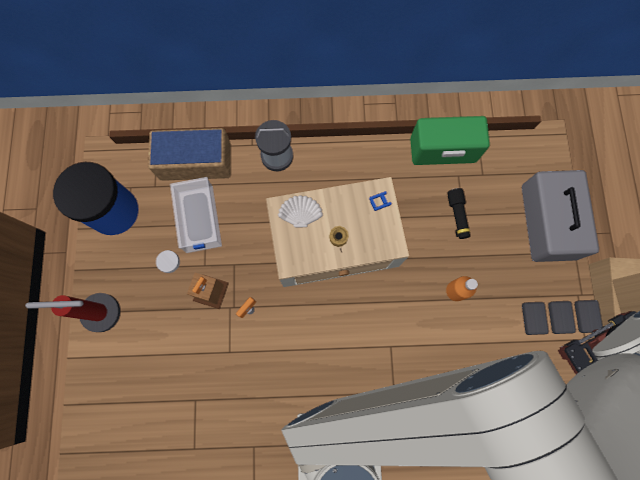

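View pics/a_wrist.png

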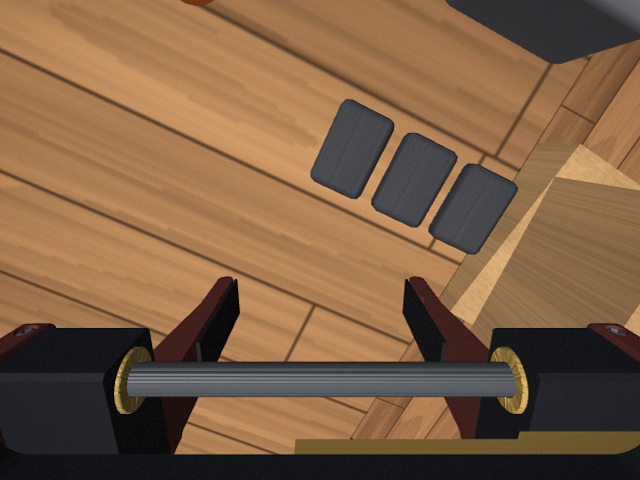

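The side view shows the block at about (345,375) with the small orange key, and a larger decoy key at (378,318). The top view shows the block at (210,290), its key at (199,286), the decoy at (246,307) and the lock at (339,236). Next I'll triangulate these.

```bash
cat > h.py <<'E'
from station import env,set_gripper,viewer,workorder
import cv2,numpy as np
from scipy.spatial.transform import Rotation as R
np.set_printoptions(precision=3,suppress=True)
def pose(n,st=None):
    p=viewer.camera_params(n)
    if n!="wrist": return p,np.array(p["pose"])
    T=np.eye(4);T[:3,:3]=R.from_quat(st["orientation"]).as_matrix();T[:3,3]=st["tool_pos"]
    return p,T@p["tool_from_camera"]
def plane(n,uv,z,st=None):
    p,T=pose(n,st)
    d=T[:3,:3]@np.array([(uv[0]-p["cx"])/p["fx"],-(uv[1]-p["cy"])/p["fy"],-1])
    return T[:3,3]+d*(z-T[2,3])/d[2]
def proj(n,X,st=None):
    p,T=pose(n,st); c=T[:3,:3].T@(np.asarray(X,float)-T[:3,3])
    return np.array([p["cx"]+p["fx"]*c[0]/-c[2],p["cy"]-p["fy"]*c[1]/-c[2]])
def down(phi): # tool y (jaw axis) along world angle phi, z down
    y=np.array([np.cos(phi),np.sin(phi),0]);z=np.array([0,0,-1.]);x=np.cross(y,z)
    return R.from_matrix(np.c_[x,y,z]).as_quat()
E
python3 - <<'E'
from h import *
print("lock top",plane("top",(339,236),188),"side",plane("side",(311,212),188))
print("key top cam z138",plane("top",(199,286),145),"side",plane("side",(348,337),145))
print("decoy",plane("top",(246,307),100))
print("cab corners",[plane("top",u,160)[:2] for u in [(268,198),(391,180),(407,256),(278,276)]])
t=cv2.imread("pics/a_top.png");s=cv2.imread("pics/a_side.png")
a=cv2.resize(t[180:330,150:420],None,fx=2.9,fy=2.9,interpolation=2)
cv2.imwrite("pics/b1.png",a)
cv2.imwrite("pics/b2.png",cv2.resize(s[180:420,220:420],None,fx=2.5,fy=2.5,interpolation=2))
E
```

```text
lock top [554.623 -19.195 188.   ] side [555.853 -12.752 188.   ]
key top cam z138 [445.77  346.245 145.   ] side [448.203 345.928 145.   ]
decoy [391.621 231.463 100.   ]
cab corners [array([672.428, 163.117]), array([ 710.393, -167.396]), array([ 501.653, -193.595]), array([461.902, 140.438])]
```

View pics/b1.png

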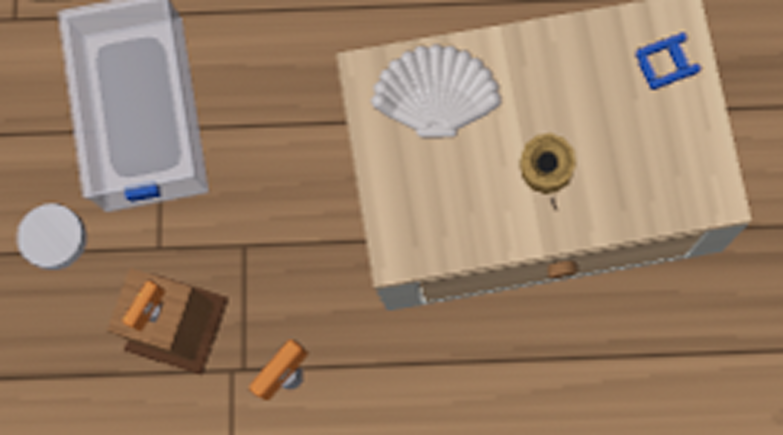

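View pics/b2.png

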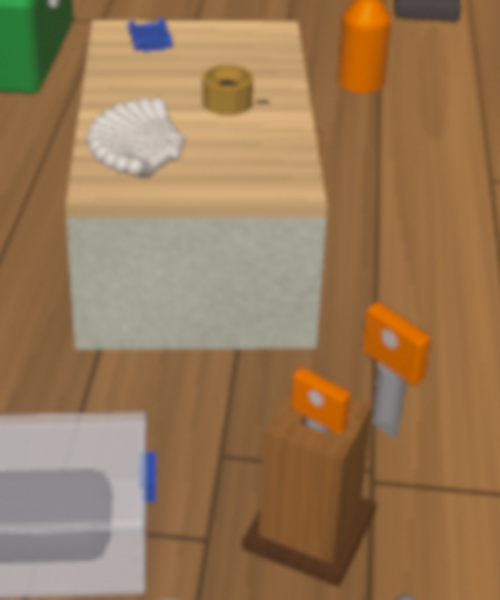

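Run:
```python
from h import *
# decoy triangulation
def ray(n,uv):
    p,T=pose(n); d=T[:3,:3]@np.array([(uv[0]-p["cx"])/p["fx"],-(uv[1]-p["cy"])/p["fy"],-1]); return T[:3,3],d/np.linalg.norm(d)
def tri(a,b):
    A=0;B=0
    for n,u in (("top",a),("side",b)):
        o,d=ray(n,u);P=np.eye(3)-np.outer(d,d);A=A+P;B=B+P@o
    return np.linalg.solve(A,B)
print("decoy",tri((246,307),(378.5,317)),"key",tri((199,286),(348,340)),"lock",tri((339,236),(311,212)))
st=env.read_state()
for nm,p,y0 in (("lock0",(556,-17,300),.71),("lock1",(556,-17,300),-1.55),("key",(447,346,300),-.6)):
    for s in (1,-1):
        q=env.ik(list(p),down(y0+s*np.pi/2)); print(nm,s,q)
```

```text
decoy [390.727 231.98   97.509] key [447.197 347.603 139.212] lock [556.076 -19.437 184.02 ]
lock0 1 [-0.052  0.326  1.786 -0.     1.03  -2.333]
lock0 -1 [-0.052  0.326  1.786 -0.     1.03   0.809]
lock1 1 [-0.052  0.326  1.786 -0.     1.03  -0.073]
lock1 -1 None
key 1 [ 0.638  0.339  1.766 -0.     1.036 -0.333]
key -1 None
```

Run:
```python
from h import *
env.reach([447,347,330],down(-.6+np.pi/2))
st=env.read_state();print(st["time_s"],st["tool_pos"])
im=viewer.camera("wrist");cv2.imwrite("pics/c.png",im);np.save("st_c.npy",st,allow_pickle=True)
print(proj("wrist",(447,347,156),st))
```

```text
3.4 [447.401 346.513 329.974]
[321.006 241.223]
```

View pics/c.png

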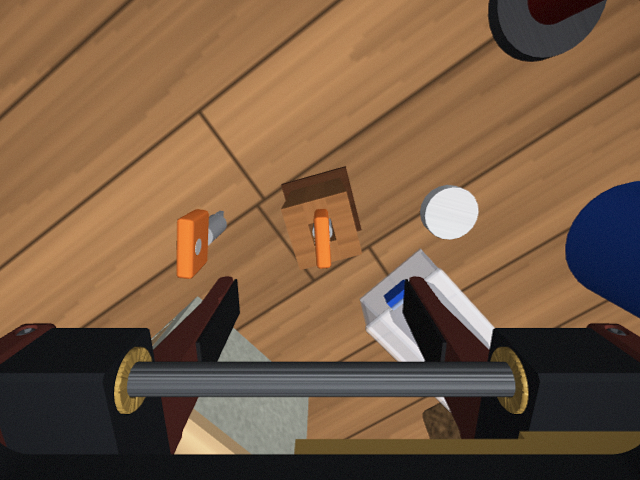

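Run:
```python
import cv2
im=cv2.imread("pics/c.png")[155:285,255:385]
cv2.imwrite("pics/c2.png",cv2.resize(im,None,fx=4.6,fy=4.6,interpolation=0))
```

```text
(no output)
```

View pics/c2.png

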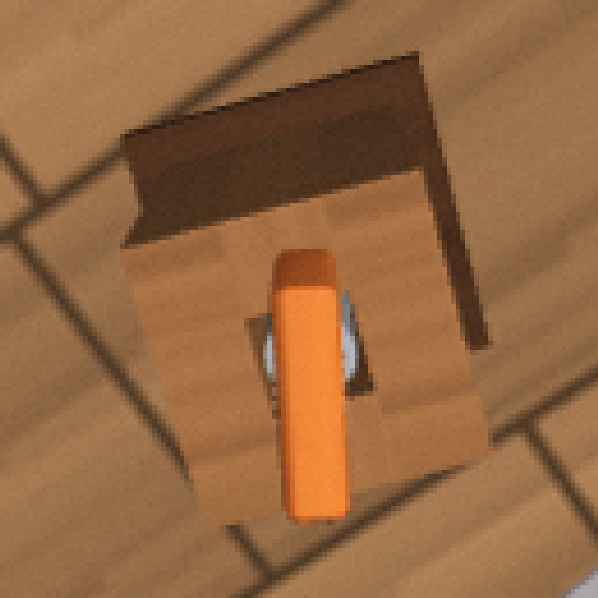

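Run:
```python
from h import *
st=np.load("st_c.npy",allow_pickle=True).item()
f=lambda u:(255+u[0]/4.6-.4,155+u[1]/4.6-.4)
P=[plane("wrist",f(u),156,st) for u in [(274,290),(339,290),(350,519),(289,521)]]
print(P)
a=(P[0]+P[1])/2;b=(P[2]+P[3])/2
d=a-b;print(np.linalg.norm(d),np.linalg.norm(P[0]-P[1]),"yaw",np.arctan2(d[1],d[0]),"c",(a+b)/2)
B=[plane("wrist",f(u),120,st) for u in [(122,247),(424,168),(493,445),(208,525)]]
print("block",np.mean(B,0),[np.linalg.norm(B[i]-B[i-1]) for i in range(4)])
```

```text
[array([428.1  , 353.495, 156.   ]), array([434.343, 362.586, 156.   ]), array([469.941, 340.846, 156.   ]), array([464.123, 331.701, 156.   ])]
41.90685049629399 11.028518033808256 yaw 2.595438951097304 c [449.126 347.157 156.   ]
block [448.721 347.335 120.   ] [np.float64(59.33362229264312), np.float64(59.5976569452246), np.float64(57.33001047867328), np.float64(59.70375790357659)]
```

The handle's top is at (449.1,347.2), yaw -0.546. Its measured size of 42x11 mm fits, and the block centre agrees. Next: grasp.

Run:
```python
from h import *
q=down(-.546+np.pi/2)
set_gripper(50)
env.move_l([449,347.2,260],q)
print(env.move_l([449,347.2,206],q,rate=80,f_stop=8))
set_gripper(0)
st=env.read_state();print(st["time_s"],st["tool_pos"],st["width"],st["force"],st["wrist_torque"])
print(env.move_l([449,347.2,240],rate=60,f_stop=12))
st=env.read_state();print(st["time_s"],st["tool_pos"],st["width"],st["force"])
env.move_l([449,347.2,320],rate=120)
im=viewer.camera("wrist");cv2.imwrite("pics/d.png",im)
cv2.imwrite("pics/d_s.png",viewer.camera("side"))
```

```text
False
6.3167 [449.017 347.248 206.127] 11.731827769024653 [ 0.068 -0.379  2.028] [-0.034 -0.04   0.001]
False
7.0333 [448.939 347.128 240.075] 11.668935132262227 [ 0.027 -1.119 -1.382]
```

View pics/d.png

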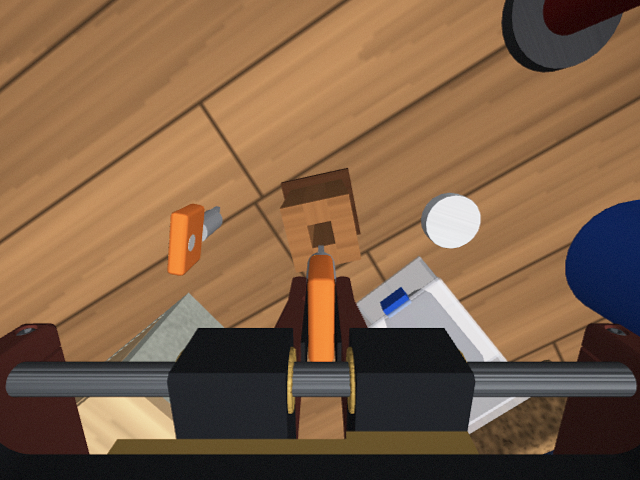

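View pics/d_s.png

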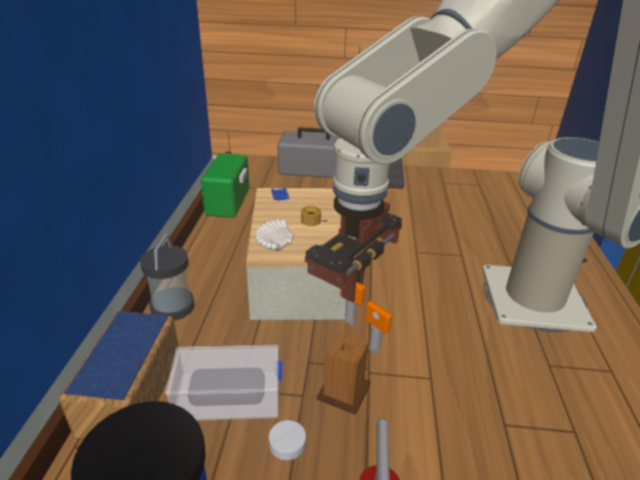

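The key is in hand (width 11.7 mm) and its tip is about 140 mm ahead of the TCP. Next I'll go above the lock and look.

Run:
```python
from h import *
env.move_l([449,347.2,390],rate=200)
env.reach([556.5,-18,400],down(0.113+np.pi/2))
st=env.read_state();print(st["time_s"],st["tool_pos"],st["qpos"])
im=viewer.camera("wrist");cv2.imwrite("pics/e.png",im);np.save("st_e.npy",st,allow_pickle=True)
print("pred lock",proj("wrist",(556.5,-18,188),st),"tip",proj("wrist",st["tool_pos"]-[0,0,140],st))
cv2.imwrite("pics/e2.png",cv2.resize(im[130:290,240:400],None,fx=3.7,fy=3.7,interpolation=0))
s=viewer.camera("side");t=viewer.camera("top");cv2.imwrite("pics/e_s.png",s);cv2.imwrite("pics/e_t.png",t)
```

```text
9.8667 [556.349 -17.387 399.347] [-0.053  0.223  1.683  0.     1.237 -1.737]
pred lock [320.713 230.273] tip [321.66  256.854]
```

View pics/e.png

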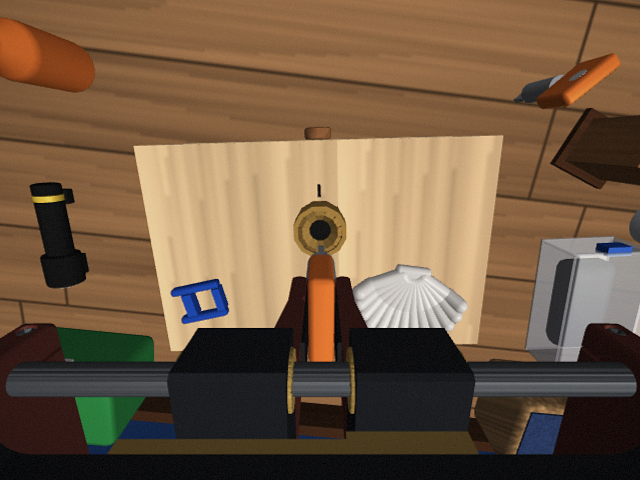

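View pics/e2.png

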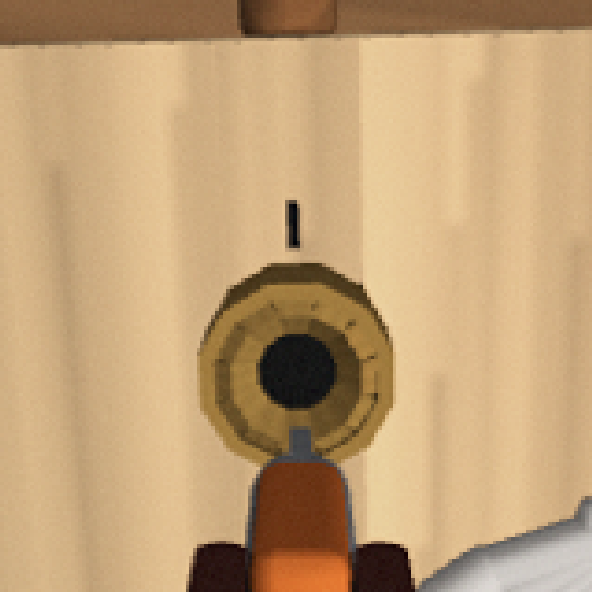

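Run:
```python
from h import *
st=np.load("st_e.npy",allow_pickle=True).item()
f=lambda u:(240+u[0]/3.7-.4,130+u[1]/3.7-.4)
print("bore@180",plane("wrist",f((298,371.5)),180,st),"@176",plane("wrist",f((298,371.5)),176,st))
print("ring lr@188",plane("wrist",f((296.5,374)),188,st))
Rm=R.from_quat(st["orientation"]).as_matrix();tp=st["tool_pos"]
for dx in (-9,9):
    X=tp+Rm@np.array([dx,0,140]); print(dx,(proj("wrist",X,st)-[239.6,129.6])*3.7)
print(tp+Rm@[0,0,140])
# cabinet front/back edges in wrist, z160
L=[plane("wrist",u,160,st)[:2] for u in [(135,147),(502,136),(479,345),(170,350)]];print(L)
print(np.arctan2(*( (L[1]-L[0])[::1]))) 
s=cv2.imread("pics/e_s.png")[100:280,200:400];t=cv2.imread("pics/e_t.png")[180:310,240:420]
cv2.imwrite("pics/e3.png",np.hstack([cv2.resize(s,(400,360)),cv2.resize(t,(400,360))]))
```

```text
bore@180 [558.463 -18.31  180.   ] @176 [559.54  -18.193 176.   ]
ring lr@188 [556.979 -18.837 188.   ]
-9 [303.966 514.38 ]
9 [303.994 424.87 ]
[556.198 -17.337 259.347]
[array([ 504.214, -196.21 ]), array([456.781, 137.55 ]), array([675.028, 171.541]), array([ 719.675, -168.015])]
-0.14117219364575645
```

View pics/e3.png

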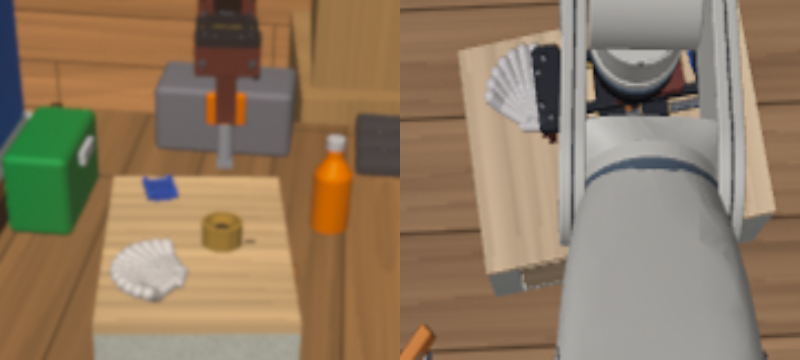

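```bash
cat >> h.py <<'E'
CY=0.13
def ori(s): return down(CY-s+np.pi/2)   # s clockwise from cabinet x
def rep(tag):
    st=env.read_state(); print(tag,round(st["time_s"],2),st["tool_pos"],"d=%.1f"%(328-st["tool_pos"][2]),st["force"],st["wrist_torque"],round(st["width"],2)); return st
E
python3 - <<'E'
from h import *
x,y=557.8,-18.1
env.move_l([x,y,345],ori(-.5),rate=150)
st=rep("above")
h=env.move_l([x,y,318],rate=60,f_stop=5);rep(h)
if not h:
    h=env.move_l([x,y,328-25],rate=40,f_stop=5);rep(h)
cv2.imwrite("pics/f.png",viewer.camera("side")[100:300,200:420])
E
```

```text
above 10.68 [558.027 -17.735 345.312] d=-17.3 [ 0.443  0.594 -0.688] [ 0.076 -0.112  0.005] 11.65
False 11.28 [557.765 -18.136 317.771] d=10.2 [ 0.568  0.981 -1.518] [ 0.09  -0.07  -0.002] 11.96
False 11.81 [557.752 -18.104 302.793] d=25.2 [-0.638  0.398 -1.955] [ 0.104 -0.112  0.008] 11.89
```

The tip went into the bore freely. Now the angle search.

Run:
```python
from h import *
x,y=557.8,-18.1
s=-.5
while s<1.05:
    env.move_l([x,y,328-26],ori(s),rate=60)
    h=env.move_l([x,y,328-33],rate=15,f_stop=4)
    st=rep("%.2f %s"%(s,h))
    if 328-st["tool_pos"][2]>31: print("DROPPED");break
    if st["time_s"]>40: break
    s+=.14
```

```text
-0.50 True 12.41 [558.041 -18.12  299.856] d=28.1 [-0.114  0.836  4.689] [ 0.079  0.058 -0.064] 11.96
-0.36 True 13.0 [557.91  -18.122 299.61 ] d=28.4 [-0.853  0.741  4.432] [ 0.088 -0.01   0.048] 12.1
-0.22 True 13.79 [557.899 -18.027 294.891] d=33.1 [0.598 0.987 3.251] [ 0.094 -0.189 -0.104] 11.69
DROPPED
```

Run:
```python
from h import *
x,y=557.8,-18.1
h=env.move_l([x,y,328-42.5],rate=12,f_stop=14);rep(h)
env.hold(.2);rep("hold")
```

```text
False 14.69 [558.052 -18.092 286.689] d=41.3 [-2.215  1.012 13.265] [ 0.222  0.571 -0.159] 11.73
hold 14.89 [558.064 -18.074 286.71 ] d=41.3 [-3.058  0.525 13.091] [ 0.153  0.518 -0.165] 11.82
```

Run:
```python
from h import *
x,y=557.8,-18.1
for s in (0,.2,.4,.6,.8):
    h=env.move_l([x,y,328-42.8],ori(s),rate=60,f_stop=20); st=rep("%.2f %s"%(s,h))
    if h: break
```

```text
0.00 False 15.26 [558.184 -18.014 286.035] d=42.0 [-0.602  0.651  8.79 ] [ 0.136  0.092 -0.034] 11.66
0.20 False 15.61 [558.205 -18.094 286.008] d=42.0 [-0.82   0.239  8.31 ] [0.032 0.11  0.019] 11.7
0.40 False 15.96 [558.203 -18.21  286.013] d=42.0 [-0.508 -1.034  9.641] [0.019 0.068 0.031] 11.84
0.60 False 16.31 [558.166 -18.304 286.006] d=42.0 [-0.947 -0.052  9.503] [-0.172  0.156  0.029] 11.91
0.80 False 16.66 [558.134 -18.382 286.01 ] d=42.0 [-1.442 -1.986  9.13 ] [-0.328  0.163 -0.047] 11.74
```

Run:
```python
from h import *
x,y=557.8,-18.1
for s in (1.0,1.15,1.3,1.42,1.52):
    h=env.move_l([x,y,328-42.9],ori(s),rate=60,f_stop=20); st=rep("%.2f %s"%(s,h))
    if h: break
env.hold(1.0);rep("")
im=viewer.camera("side");cv2.imwrite("pics/g.png",im);cv2.imwrite("pics/g2.png",viewer.camera("wrist"))
```

```text
1.00 False 17.01 [558.079 -18.443 285.978] d=42.0 [-0.843 -1.429  9.145] [-0.372  0.273 -0.026] 11.97
1.15 False 17.31 [558.028 -18.499 286.016] d=42.0 [-1.513 -2.145  9.485] [-0.472  0.317  0.005] 11.97
1.30 False 17.61 [558.03  -18.551 286.018] d=42.0 [-1.89  -2.703 10.166] [-0.491  0.398 -0.071] 11.77
1.42 False 17.88 [558.096 -18.443 286.007] d=42.0 [-1.239 -1.787  9.81 ] [-0.363  0.258 -0.005] 12.03
1.52 False 18.12 [558.021 -18.453 285.991] d=42.0 [-2.108 -1.738 10.318] [-0.407  0.317  0.006] 12.07
 19.12 [558.049 -18.448 286.014] d=42.0 [-2.546 -1.455  9.84 ] [-0.383  0.34  -0.078] 11.93
```

View pics/g.png

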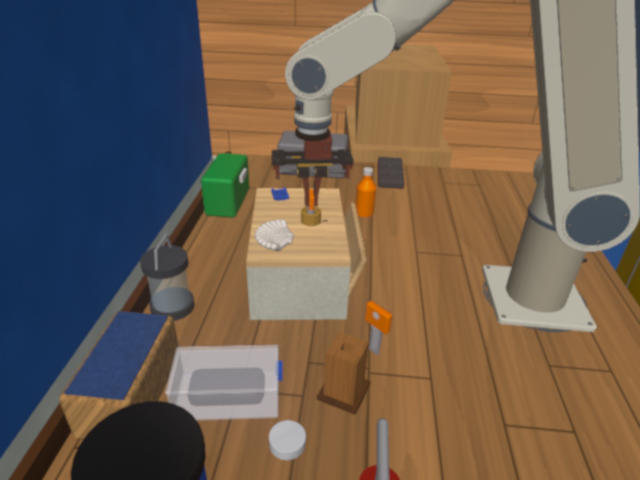

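View pics/g2.png

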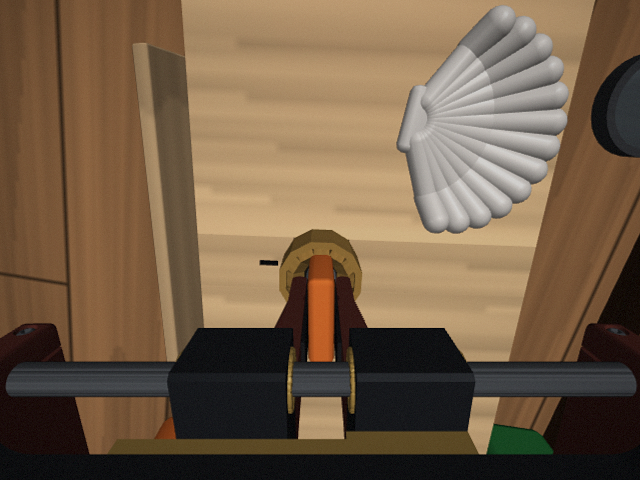

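The bin is open: both views show its panel standing out from the cabinet's front. Release, retreat and check.

Run:
```python
from h import *
x,y=557.8,-18.1
env.move_l([x,y,328-42.1],rate=10)
set_gripper(45);rep("open")
env.move_l([x,y,420],rate=120)
env.hold(.5);st=rep("up");np.save("st_i.npy",st,allow_pickle=True)
cv2.imwrite("pics/i.png",viewer.camera("side"));cv2.imwrite("pics/i2.png",viewer.camera("wrist"))
print(proj("wrist",(557.8,-18.2,236),st),proj("wrist",(557.8,-18.2,188),st))
```

```text
open 20.17 [557.791 -18.092 285.844] d=42.2 [0.205 0.124 0.609] [ 0.004 -0.08   0.033] 44.98
up 21.93 [557.81  -18.102 419.932] d=-91.9 [ 0.477  1.014 -0.394] [ 0.019 -0.078  0.019] 44.69
[319.887 238.878] [319.998 224.554]
```

View pics/i.png

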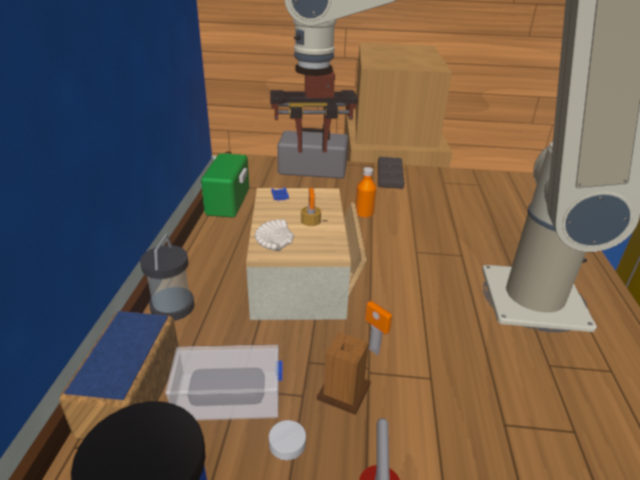

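View pics/i2.png

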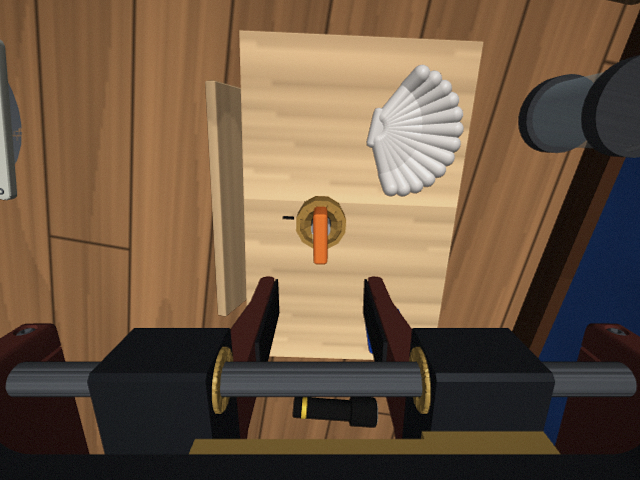

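The key stands upright in the lock, its handle top centred near (320,237) against a predicted (320,239). The bin is open, the bystanders are in place and the gripper is clear. I'm handing it in.

Run:
```python
from h import *
workorder.sign_off()
```

```text
the job is handed in; nothing more can be done
```

The key is home in the lock, the bin has tilted open, and I handed the job in with the robot's clock at about 22 s. The hand-in reports no verdict.

- **Key and lock:** I took the smaller orange key from its block. The keyway was found on the third probe, at about -0.22 rad clockwise from the cabinet's x. Each probe stopped after a force change of about 4 N.
- **Pushing and turning:** I pushed the key home to about 42 mm and turned it clockwise to about 1.52 rad while holding it down. The highest force I read on the tool was about 13 N. I then released the key and backed off.
- **Last checks:** The side and wrist pictures show the bin panel standing out and the key upright in the lock. Its handle is within about 2 pixels of the predicted spot for a fully home key. The gripper is clear at near-zero force, and the bystanders I could see look unmoved.
- **What disagreed or wasn't measured:**
  - The two camera estimates of the cabinet's yaw differed slightly, at 0.11 and 0.14 rad. I used 0.13.
  - The first push stopped at 41.3 mm. It reached 42.0 mm once turning began.
  - I judged the bin angle by eye from the pictures rather than measuring it.

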